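# Set up three lenses on the optical rail

### The job

Set up the beam line: stand the three round lens mounts upright on the three carriers of the rail in order of size, the largest on the carrier next to the lamp, the medium one in the middle and the smallest next to the detector, each centred on its carrier and with its glass faces looking squarely along the rail. Set them down gently, without dropping or tipping any, and leave the square filter mounts and the bottle where they stand.

Things in the scene. Friction and masses are not known exactly. Their poses are not given: they have to be found in the camera images.
- lens_large_center (a point): Large lens mount, loose, upright: round black cell 60 mm in diameter, 14 mm thick, pale glass in both faces, on a 10 mm post and a round steel foot (40 mm diameter, 10 high). Point: cell centre, 50 mm above the underside; top at 80 mm. x = lens axis, across the 14 mm thickness (grip here from above); front and back alike; z up. 0.22 kg.
- lens_medium_center (a point): Medium lens mount, loose, upright: round black cell 44 mm in diameter, 14 mm thick, pale glass in both faces, on a 10 mm post and a round steel foot (40 mm diameter, 10 high). Point: cell centre, 50 mm above the underside; top at 72 mm. x = lens axis, across the 14 mm thickness (grip here from above); front and back alike; z up. 0.18 kg.
- lens_small_center (a point): Small lens mount, loose, upright: round black cell 28 mm in diameter, 14 mm thick, pale glass in both faces, on a 10 mm post and a round steel foot (40 mm diameter, 10 high). Point: cell centre, 50 mm above the underside; top at 64 mm. x = lens axis, across the 14 mm thickness (grip here from above); front and back alike; z up. 0.15 kg.
- carrier_a_top (a point): One of three identical fixed aluminium carriers in a row on the rail: flat square plate 64 x 64 x 14 mm, engraved circle of 48 mm, small black knob on its +x side. Point: centre of its flat top, 34 mm above the bench. y along the rail, x across, z up. Carriers stand 90 to 140 mm apart (centres). The letter does not tell which is nearest the lamp.
- carrier_b_top (a point): One of three identical fixed aluminium carriers in a row on the rail: flat square plate 64 x 64 x 14 mm, engraved circle of 48 mm, small black knob on its +x side. Point: centre of its flat top, 34 mm above the bench. y along the rail, x across, z up. Carriers stand 90 to 140 mm apart (centres). The letter does not tell which is nearest the lamp.
- carrier_c_top (a point): One of three identical fixed aluminium carriers in a row on the rail: flat square plate 64 x 64 x 14 mm, engraved circle of 48 mm, small black knob on its +x side. Point: centre of its flat top, 34 mm above the bench. y along the rail, x across, z up. Carriers stand 90 to 140 mm apart (centres). The letter does not tell which is nearest the lamp.
- lamp_top (a point): Lamp, fixed at either end of the rail: upright black round housing, 62 mm over its fins, 70 high, pale band all round, brass cap (4 mm). Point: centre of its top, 90 mm above the bench, 130 to 180 mm from the nearest carrier. At the other end stands the detector, a fixed grey box 56 x 44 mm, equally high. The rail is a fixed bar 650 x 50 x 20 mm.
- filter_wide_center (a point): Filter mount, to be left alone: like a lens mount but with a square black frame 52 x 52 mm, 14 mm thick, on a square steel foot 54 x 54 mm. Point: centre of the frame, 50 mm above the bench. x = square to the frame, z up. Loose, on the bench among the lens mounts.
- filter_narrow_center (a point): Filter mount, to be left alone: like a lens mount but with a square black frame 36 x 36 mm, 14 mm thick, on a square steel foot 54 x 54 mm. Point: centre of the frame, 50 mm above the bench. x = square to the frame, z up. Loose, on the bench among the lens mounts.
- bottle_center (a point): Small amber glass bottle with white cap, to be left alone: 44 mm in diameter, 85 mm high, loose, standing on the bench left of the work. Point: its centre, half-way up.
Things that resemble listed ones, but are neither listed nor needed, are in the scene too. What is shaped like the part that bears lens_large_center but pink is not meant.

How it is judged (in metres and radians):
At the end, for the whole second after the job is handed in: Large lens on the carrier nearest the lamp, medium in the middle, small on the furthest; each cell centre within 12 mm of its carrier's centre, foot on the carrier, upright within 0.1 rad, lens axis along the rail within 0.26 rad, released and at rest (((horizontal distance between lamp_top and carrier_a_top below 0.19 m and horizontal distance between lens_large_center and carrier_a_top below 0.012 m and z of lens_large_center in the frame of carrier_a_top between 0.045 and 0.055 m and angle between each of lens_large_center, lens_medium_center, lens_small_center's own z axis and vertical below 0.1 rad and angle between the x axis of lens_large_center and the y axis of carrier_a_top, either way round below 0.26 rad and horizontal distance between lens_medium_center and carrier_b_top below 0.012 m and z of lens_medium_center in the frame of carrier_b_top between 0.045 and 0.055 m and angle between the x axis of lens_medium_center and the y axis of carrier_b_top, either way round below 0.26 rad and horizontal distance between lens_small_center and carrier_c_top below 0.012 m and z of lens_small_center in the frame of carrier_c_top between 0.045 and 0.055 m and angle between the x axis of lens_small_center and the y axis of carrier_c_top, either way round below 0.26 rad) or (horizontal distance between lamp_top and carrier_c_top below 0.19 m and horizontal distance between lens_large_center and carrier_c_top below 0.012 m and z of lens_large_center in the frame of carrier_c_top between 0.045 and 0.055 m and angle between each of lens_large_center, lens_medium_center, lens_small_center's own z axis and vertical below 0.1 rad and angle between the x axis of lens_large_center and the y axis of carrier_c_top, either way round below 0.26 rad and horizontal distance between lens_medium_center and carrier_b_top below 0.012 m and z of lens_medium_center in the frame of carrier_b_top between 0.045 and 0.055 m and angle between the x axis of lens_medium_center and the y axis of carrier_b_top, either way round below 0.26 rad and horizontal distance between lens_small_center and carrier_a_top below 0.012 m and z of lens_small_center in the frame of carrier_a_top between 0.045 and 0.055 m and angle between the x axis of lens_small_center and the y axis of carrier_a_top, either way round below 0.26 rad)) and linear speed of each of lens_large, lens_medium, lens_small below 0.02 m/s and angular speed of each of lens_large, lens_medium, lens_small below 0.2 rad/s); the robot touches nothing.
It fails at once if a filter mount or the bottle is moved by more than 20 mm or tipped (distance of any of filter_wide_center, filter_narrow_center, bottle_center from where it was at the start of the episode above 0.02 m or angle between any of filter_wide_center, filter_narrow_center, bottle_center's own z axis and vertical above 0.5 rad).
It fails at once if a lens mount is tipped over (more than about 45 degrees) (angle between any of lens_large_center, lens_medium_center, lens_small_center's own z axis and vertical above 0.8 rad).
It fails at once if a lens mount is dropped (falls freely more than about 18 mm) ((linear speed of lens_large above 0.6 m/s and contact force between the fingers and lens_large below 0.05 N) or (linear speed of lens_medium above 0.6 m/s and contact force between the fingers and lens_medium below 0.05 N) or (linear speed of lens_small above 0.6 m/s and contact force between the fingers and lens_small below 0.05 N)).
It also fails if it takes over 106 s, if anything falls off the work surface, if the arm or the gripper's body presses on something with over 40 N, if the wrist force passes 120 N, or if a joint passes its speed limit or range.

### The arm

A 6-joint arm with a two-finger parallel gripper is mounted at the origin on the work surface. World frame = base frame: x ahead of the robot, y to its left, z up, the work surface at z = 0. Lengths are in mm, angles in rad, forces in N, time in s.
With the tool pointing down it reaches from about 275 to 1000 mm from the base axis. Payload 8.4 kg.
Tool frame: the origin (TCP) lies midway between the tips of the shut fingers; the grasp point (between the pads) lies 19 mm behind it; z points along the fingers, y is the direction in which the jaws open and shut (so a half turn about z gives the same grasp; the last joint's range is limited). The gripper opens to 85 mm and grips with 20 to 120 N. Pads are 22 mm wide; open, the fingers measure 114 mm over their backs; the gripper's body (76 mm by 85 mm) begins 54 mm behind the grasp point. The pads swing forward as they close: fully open they stand 13 mm farther back than shut.
Start: joints at [-0.002, 0.353, 1.633, -0, 1.155, -0.002], TCP at [625.002, -0, 231.281] pointing down, gripper open.
Joint ranges: [-2.63, 2.63], [-0.92, 2.1], [0.06, 2.66], [-1.3, 4.44], [0, 2.69], [-3.02, 3.02]. Speed limits (rad/s): [2.22, 2.22, 2.79, 3.14, 3.14, 3.14].

### API

Orientations are given as [roll, pitch, yaw] about the fixed x, y, z axes, in that order (R = Rz(yaw) Ry(pitch) Rx(roll)).
In Python, from rig import r gives the robot as it stands. The module is installed in compiled form; this text tells all that it offers.
- The arm moves only by the tool drive_tool, never from a script. Its argument "moves" is a list of rows, each a list of 3 entries, a list of its own where there are three numbers: the closure, from 0 (fully open) to 1 (shut), then the shift along the tool's x, y, z in cm, then the turn about the tool's z in degrees. In form: [[claw, [dx, dy, dz], roll], ...]. A call has 1 to 12 rows; each row is the pose to reach, as a shift and turn from the pose measured when the call began, along the tool's axes at that moment; what a row does not reach only later rows make up. A row lasts 1/8 s, in which the tool goes at most 62.5 mm and 10.7 degrees, less where a joint would pass 70% of its speed; a pose out of reach is approached as far as the arm can. A call with a gripper value outside its range is refused whole. The fingers move at their own pace and stop on an object; "grip_force" is the grip in N (left out, the last holds). Time passes only in rows, so rows that repeat a pose let the fingers close. It gives the time, the measured TCP pose, the force and the opening at its end, in the units of the state.
- r.sense(): the state, without advancing time (a new reading comes with each control period).
- r.grab_frame(name): name is "scene" or "side" or "wrist"; returns a dict with "color" (480x640x3 uint8, red, green, blue), "fx", "fy", "cx", "cy" (pixels), "D" ([k1, k2, p1, p2, k3] as OpenCV has them; the pictures are not rectified), "pose" (4x4, takes a point from camera to world coordinates); the wrist camera has in their place "hand_eye" (4x4, takes a point from camera to tool coordinates, whose origin is the TCP and whose axes are the flange's). Camera axes: x right, y up, looking along -z (the intrinsics and any distortion apply to the point x, -y, -z); pixel columns grow to the right and rows downward; lengths in mm; the calibration is good to about 2 mm. A picture is of the moment at which its call begins: read the wrist's pose just before it. There is no depth.
- r.sign_off(): hands the job in, once; it reports no verdict.
Trained networks look in the newest picture that a camera, given by its name, has taken for a name from the list of things; names that differ only in an ending like _2 or _b are one class to them, and where a whole thing is asked for, a point or a joint stands for the part that bears it (a point fixed in the world has none). Each returns a list of dicts, best first, with "score" (0 to 1); they miss things now and then, are a little off and sometimes report something else, mostly with a low value. They report only what shows in the picture. A call takes as long as a camera call. They do not tell look-alikes from the thing itself.
- r.outline_of(thing, camera): "mask" (480x640 bool, what is visible of it) and "at" ([column, row] in pixels, amid what is visible of it).
- r.spot_point(thing, camera): "at" ([column, row] in pixels: a listed point, or the origin of a listed thing).
The state is a dict: "clock": time; "qpos": joint angles; "qvel": joint speeds; "joint_efforts": joint torques, N m; "eef_pos": TCP position; "tcp_rot": TCP orientation; "contact_force": force on the tool from outside, world axes, zero at the start; "wrist_torque": the same for the moment, N m; "opening": opening from 0.0 (shut) to 1.0 (fully open).
Only numpy, scipy, OpenCV 4.12 (cv2) and the standard library are available. Lean on these libraries where they do the work, as an engineer would, in place of code of your own. Each camera call takes 0.05 s, during which the arm holds its last target.

## Working session

There is one attempt and no reset: what is moved stays moved. The work goes in short steps, Python scripts to look and compute and a tool call to move; the robot and the scene stay as the last step left them, time stands still between calls to the robot, and variables do not carry over. Pictures are saved under pics/ and viewed, and the job is handed in when it is done.

Besides the shell and the picture viewer there is one more tool, called as name(argument=value, ...) on one line, values as JSON. drive_tool: Moves the arm, as the interface text tells. Its arguments: {"type":"object","properties":{"moves":{"type":"array"},"grip_force":{"type":"number"}},"required":["moves"]}

```bash
mkdir -p pics; python3 - <<'E'
from rig import r
import cv2
print(r.sense())
for n in ("scene","side","wrist"):
    f=r.grab_frame(n)
    cv2.imwrite(f"pics/{n}0.png",f["color"][:,:,::-1])
    print(n,{k:v for k,v in f.items() if k!="color"})
E
```

```text
{'clock': 0.0, 'qpos': array([-2.35390691e-03,  3.53626396e-01,  1.63412826e+00, -5.19254871e-06,
        1.15519968e+00, -2.40658513e-03]), 'qvel': array([-0.00080678,  0.00020052,  0.00115984, -0.0005876 ,  0.00012908,
       -0.00050865]), 'joint_efforts': array([-2.03471049e-03, -6.05236173e+01, -3.42063046e+01, -2.62302356e-04,
        9.48130677e-03,  3.61521288e-06]), 'eef_pos': array([6.2452880e+02, 2.8290770e-02, 2.3057778e+02]), 'tcp_rot': array([-3.14023096e+00,  1.47066407e-06,  1.57085111e+00]), 'contact_force': array([-0.58564727, -0.12830128,  0.02107743]), 'wrist_torque': array([-0.01705844, -0.03475574,  0.01863221]), 'opening': 0.9983469613994914}
scene {'fx': 574.2606057989758, 'fy': 574.2606057989758, 'cx': 326.72397745330375, 'cy': 243.52890242145415, 'D': array([-0.0392847,  0.       ,  0.       ,  0.       ,  0.       ]), 'pose': array([[ 7.83969093e-01, -5.21212497e-01,  3.37238778e-01,
         9.99427552e+02],
       [ 6.20741783e-01,  6.65575125e-01, -4.14354187e-01,
        -5.54303550e+02],
       [-8.49116162e-03,  5.34179077e-01,  8.45328702e-01,
      
[... 479 characters left out ...]
.10320927e-02,  8.66280226e-01,  4.99436545e-01,
         7.34290830e+02],
       [ 0.00000000e+00,  0.00000000e+00,  0.00000000e+00,
         1.00000000e+00]])}
wrist {'fx': 394.5590908956874, 'fy': 394.5590908956874, 'cx': 316.630829581777, 'cy': 238.6143986732598, 'D': array([-0.03899886,  0.        ,  0.        ,  0.        ,  0.        ]), 'hand_eye': array([[-3.84186520e-04,  9.44542115e-01,  3.28390080e-01,
         8.55954200e+01],
       [ 9.99999686e-01,  1.35337427e-04,  7.80640208e-04,
        -1.33829210e+00],
       [ 6.92904085e-04,  3.28390277e-01, -9.44541871e-01,
        -1.42719525e+02],
       [ 0.00000000e+00,  0.00000000e+00,  0.00000000e+00,
         1.00000000e+00]])}
```

View pictures.

View pics/scene0.png

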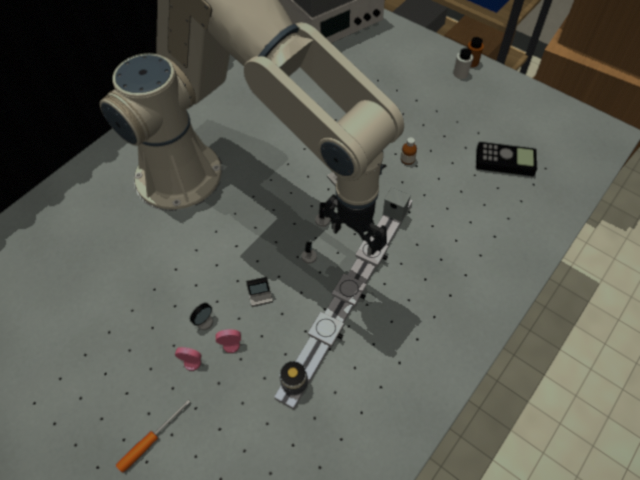

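View pics/side0.png

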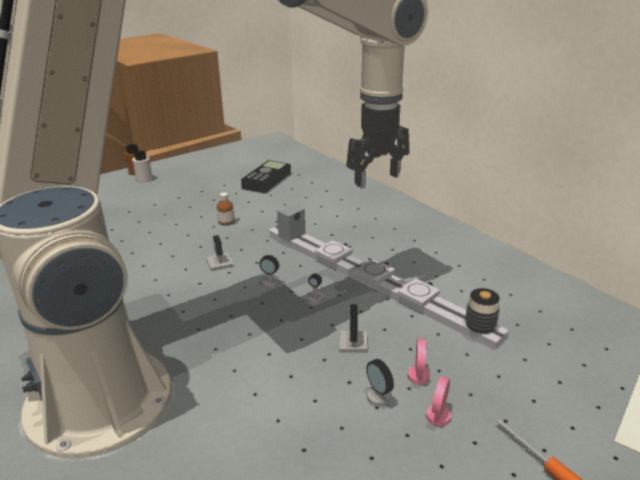

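View pics/wrist0.png

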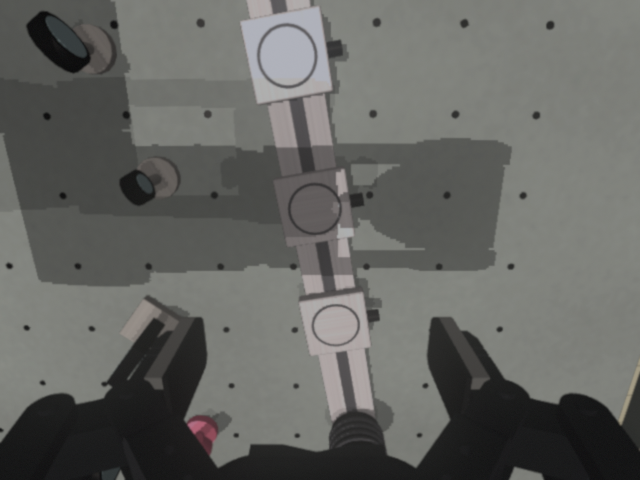

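```bash
cat > h.py <<'E'
import numpy as np, cv2
from rig import r
from scipy.spatial.transform import Rotation as R
from scipy.optimize import least_squares
def tcp():
    s=r.sense(); T=np.eye(4); T[:3,:3]=R.from_euler('xyz',s['tcp_rot']).as_matrix(); T[:3,3]=s['eef_pos']; return T
def cam(name):
    T=tcp(); f=r.grab_frame(name)
    f['P']=T@f['hand_eye'] if name=='wrist' else f['pose']
    return f
def K(f): return np.array([[f['fx'],0,f['cx']],[0,f['fy'],f['cy']],[0,0,1.]])
def proj(f,X):
    X=np.atleast_2d(X).astype(float); c=(X-f['P'][:3,3])@f['P'][:3,:3]
    return cv2.projectPoints(c*[1,-1,-1],np.zeros(3),np.zeros(3),K(f),f['D'])[0][:,0]
def ray(f,uv):
    p=cv2.undistortPoints(np.array([[uv]],float),K(f),f['D'])[0,0]
    d=f['P'][:3,:3]@np.array([p[0],-p[1],-1]); return f['P'][:3,3],d/np.linalg.norm(d)
def atz(f,uv,z):
    o,d=ray(f,uv); return o+d*(z-o[2])/d[2]
def tri(obs):
    A=0;b=0
    for f,uv in obs:
        o,d=ray(f,uv); M=np.eye(3)-np.outer(d,d); A=A+M; b=b+M@o
    X=np.linalg.solve(A,b); res=[np.linalg.norm(proj(f,X)[0]-uv) for f,uv in obs]
    return X,res
E
python3 - <<'E'
from h import *
F={n:cam(n) for n in('scene','side','wrist')}
L=['lens_large_center','lens_medium_center','lens_small_center','carrier_a_top','lamp_top','filter_wide_center','filter_narrow_center','bottle_center']
z=dict(zip(L,[50,50,50,34,90,50,50,42]))
for t in L:
    for n in F:
        for d in r.spot_point(t,n):
            if d['score']>.2: print(t,n,round(d['score'],2),np.round(d['at']),np.round(atz(F[n],d['at'],z[t])))
E
```

```text
lens_large_center scene 0.96 [202. 314.] [ 392. -285.   50.]
lens_large_center scene 0.9 [227. 337.] [ 481. -290.   50.]
lens_large_center scene 0.71 [188. 356.] [ 443. -379.   50.]
lens_large_center side 0.87 [421. 354.] [ 485. -287.   50.]
lens_large_center side 0.68 [378. 377.] [ 388. -286.   50.]
lens_large_center wrist 0.74 [110. 455.] [ 394. -280.   50.]
lens_large_center wrist 0.31 [336. 324.] [ 641. -112.   50.]
lens_medium_center scene 0.75 [324. 210.] [433. 133.  50.]
lens_medium_center side 0.87 [272. 263.] [436. 130.  50.]
lens_medium_center wrist 0.67 [56. 40.] [425. 132.  50.]
lens_small_center scene 0.59 [292. 366.] [ 646. -251.   50.]
lens_small_center scene 0.51 [307. 245.] [468.  19.  50.]
lens_small_center side 0.76 [314. 282.] [466.  11.  50.]
lens_small_center side 0.46 [355. 323.] [ 449. -147.   50.]
lens_small_center wrist 0.61 [136. 186.] [472.  20.  50.]
carrier_a_top scene 0.62 [327. 330.] [ 648. -126.   34.]
carrier_a_top side 0.85 [418. 289.] [ 642. -123.   34.]
carrier_a_top wrist 0.72 [335. 327.] [ 641. -125.   34.]
carrier_a_top wrist 0.31 [139. 190.] [
[... 165 characters left out ...]
.]
filter_wide_center scene 0.8 [256. 289.] [ 451. -156.   50.]
filter_wide_center side 0.85 [353. 322.] [ 449. -143.   50.]
filter_wide_center side 0.22 [228. 209.] [484. 425.  50.]
filter_wide_center wrist 0.74 [137. 353.] [ 447. -146.   50.]
filter_wide_center wrist 0.32 [315. 210.] [622.  -2.  50.]
filter_narrow_center scene 0.67 [340. 167.] [376. 276.  50.]
filter_narrow_center side 0.73 [217. 244.] [377. 281.  50.]
filter_narrow_center side 0.31 [486. 297.] [ 713. -241.   50.]
bottle_center scene 0.89 [407. 153.] [491. 440.  42.]
bottle_center side 0.61 [225. 208.] [486. 450.  42.]
bottle_center side 0.47 [272. 263.] [443. 141.  42.]
bottle_center wrist 0.3 [286.  57.] [599. 119.  42.]
```

```bash
cat >> h.py <<'E'
DI={'large':60,'medium':44,'small':28}
def circ(c,u,v,rad,n=40):
    t=np.linspace(0,2*np.pi,n,endpoint=False)[:,None]; return c+rad*(np.cos(t)*u+np.sin(t)*v)
def model(x,y,yaw,dia,zb=0):
    a=np.array([np.cos(yaw),np.sin(yaw),0]);b=np.array([-a[1],a[0],0]);k=np.array([0,0,1.])
    o=np.array([x,y,zb]); ex=np.array([1.,0,0]);ey=np.array([0,1.,0])
    cell=np.vstack([circ(o+50*k+s*7*a,b,k,dia/2) for s in(-1,1)])
    post=np.vstack([circ(o+z*k,ex,ey,5,16) for z in(10,50-dia/2+3)])
    foot=np.vstack([circ(o+z*k,ex,ey,20) for z in(0,10)])
    return [cell,post,foot]
def render(f,parts):
    m=np.zeros((480*4,640*4),np.uint8)
    for p in parts:
        h=cv2.convexHull(proj(f,p).astype(np.float32))[:,0]
        cv2.fillConvexPoly(m,np.round((h+.5)*4*16).astype(np.int32),1,shift=4)
    return cv2.resize(m*255,(640,480),interpolation=cv2.INTER_AREA)/255.
def fitlens(fm,x,y,dia,zb=0):
    def cost(p):
        c=0
        for f,m in fm:
            q=render(f,model(p[0],p[1],p[2],dia,zb)); c+=np.abs(q-m).sum()/max(m.sum(),1)
        return c
    from scipy.optimize import minimize
    best=None
    for yaw in np.arange(0,np.pi,np.pi/8):
        s=minimize(cost,[x,y,yaw],method='Nelder-Mead',options=dict(initial_simplex=[[x,y,yaw],[x+8,y,yaw],[x,y+8,yaw],[x,y,yaw+.3]],maxfev=90,xatol=.05,fatol=1e-4))
        if best is None or s.fun<best.fun: best=s
    return best.x,best.fun
def mask_near(thing,n,f,X):
    o=proj(f,X)[0]; c=[d for d in r.outline_of(thing,n) if d['score']>.15]
    c=[(np.linalg.norm(np.array(d['at'])-o),d) for d in c]
    c=[q for q in c if q[0]<60]
    return min(c,key=lambda q:q[0])[1]['mask'] if c else None
E
python3 - <<'E'
from h import *
F={n:cam(n) for n in('scene','side','wrist')}
for k,(x,y) in dict(large=(390,-285),medium=(430,132),small=(468,17)).items():
    fm=[];
    for n in F:
        m=mask_near(f'lens_{k}_center',n,F[n],[x,y,45])
        if m is not None:
            ys,xs=np.nonzero(m); print(k,n,m.sum(),xs.min(),xs.max(),ys.min(),ys.max())
            s=fitlens([(F[n],m*1.)],x,y,DI[k]); print('  ',np.round(s[0],2),round(s[1],3))
            fm.append((F[n],m*1.))
    print('ALL',fitlens(fm,x,y,DI[k]))
f=F['wrist']
for uv in((287,56),(315,209),(336,325)): print(atz(f,uv,34))
E
```

```text
large scene 450 190 211 303 329
   [ 3.9008e+02 -2.8643e+02 -1.0000e-02] 0.095
large side 1013 366 393 359 406
   [ 390.13 -286.04    3.03] 0.049
large wrist 234 91 118 468 479
   [ 344.78 -384.94    3.15] 0.327
ALL (array([1017.85639489, -549.91566845,    1.52402973]), np.float64(3.0))
medium scene 213 315 328 202 226
   [425.93 128.07   0.57] 0.173
medium side 442 260 278 255 287
   [427.26 129.59   3.38] 0.151
medium wrist 3722 26 115 11 74
   [427.88 130.75   0.61] 0.04
ALL (array([426.52742301, 129.95247706,   0.51923865]), np.float64(0.5354716197674163))
small scene 216 301 316 242 263
   [472.26  16.42   0.59] 0.14
small side 427 305 324 273 305
   [471.67  17.9    1.82] 0.107
small wrist 2086 119 179 156 205
   [472.45  18.54   0.49] 0.05
ALL (array([471.99212655,  17.78004984,   3.69393334]), np.float64(0.3352761531420717))
[600.00032605 120.47292764  34.        ]
[621.96437547  -4.74952171  34.        ]
[ 642.53563337 -123.14694134   34.        ]
```

drive_tool(moves=[[0,[-2,-5,0],0],[0,[-4,-10,0],0],[0,[-6,-15.5,0],0],[0,[-6,-15.5,0],0],[0,[-6,-15.5,0],0]])

```text
clock: 2.72
eef_pos: [470.8, -60.1, 231.9]
tcp_rot: [3.14, 0.0, 1.57]
contact_force: [1.0, 0.2, -0.8]
opening: 1.0
```

```bash
python3 - <<'E'
from h import *
import pickle
f=cam('wrist'); print(tcp()[:3,3], r.sense()['tcp_rot'])
cv2.imwrite('pics/w1.png',f['color'][:,:,::-1]); pickle.dump(f,open('w1.pkl','wb'))
for k,(x,y) in dict(large=(390,-285),medium=(427,130),small=(472,18)).items():
    m=mask_near(f'lens_{k}_center','wrist',f,[x,y,45])
    if m is not None: print(k,m.sum(),fitlens([(f,m*1.)],x,y,DI[k]))
for t in('carrier_a_top','lens_small_center','lens_medium_center','filter_wide_center'):
  print(t,[(round(d['score'],2),np.round(d['at'],1)) for d in r.spot_point(t,'wrist')])
E
```

```text
[471.17423511 -59.96395134 231.76603806] [3.13996524e+00 8.31352581e-05 1.57079442e+00]
large 1869 (array([ 390.0618668 , -284.93474745,    3.06505215]), np.float64(0.05385495021978829))
small 1659 (array([4.72312064e+02, 1.89463140e+01, 1.44408669e-02]), np.float64(0.03983500573225071))
carrier_a_top [(0.93, array([498. , 267.8])), (0.45, array([495. , 143.1])), (0.26, array([292.8, 298.3]))]
lens_small_center [(0.84, array([321.6, 111.9]))]
lens_medium_center []
filter_wide_center [(0.82, array([292.5, 295.2]))]
```

View pics/w1.png

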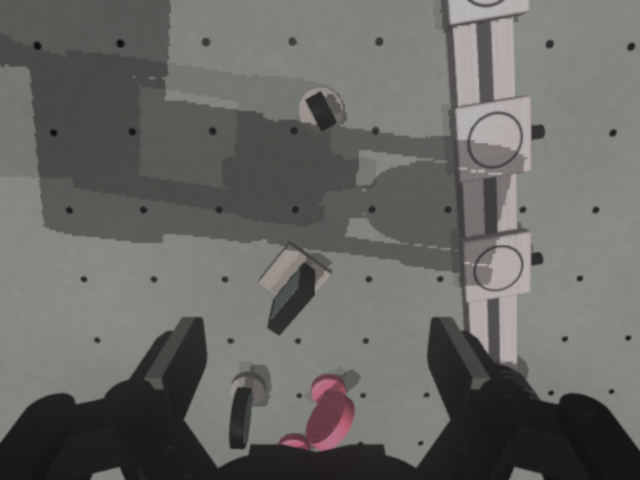

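```bash
python3 - <<'E'
from h import *
import pickle
f=pickle.load(open('w1.pkl','rb'))
m=mask_near('lens_small_center','wrist',f,[472,18,45])*1.
for yaw in np.arange(-.8,1.6,.2):
    q=render(f,model(472.3,18.5,yaw,28)); print(round(yaw,1),round(np.abs(q-m).sum()/m.sum(),3))
o=f['color'][:,:,::-1].copy()
for k,(x,y,w) in dict(small=(472.3,18.5,.5),large=(390,-285,-.07)).items():
    for p in model(x,y,w,DI[k]):
        cv2.polylines(o,[cv2.convexHull(proj(f,p).astype(np.float32)).astype(int)],True,(0,255,0),1)
c,_=cv2.findContours(m.astype(np.uint8),0,2); cv2.drawContours(o,c,-1,(0,0,255),1)
a=cv2.resize(o[70:150,280:380],(800,640//1)[:2] if 0 else (600,480),interpolation=0); 
b=cv2.resize(o[350:470,180:330],(600,480),interpolation=0)
cv2.imwrite('pics/a1.png',np.vstack([cv2.resize(a,(400,300)),cv2.resize(b,(400,300))]))
g=cam('wrist'); 
# first view pose
T=np.eye(4);T[:3,:3]=R.from_euler('xyz',[-3.14023,0,1.57085]).as_matrix();T[:3,3]=[624.53,.03,230.58]
f0=dict(f);f0['P']=T@f['hand_eye']
print(tri([(f0,(336,325)),(f,(498,268))]),tri([(f0,(315,209)),(f,(495.3,140))]))
print(tri([(f0,(136,186)),(f,(321.6,111.9))]))
E
```

```text
-0.8 0.048
-0.6 0.048
-0.4 0.048
-0.2 0.048
-0.0 0.048
0.2 0.048
0.4 0.048
0.6 0.048
0.8 0.048
1.0 0.048
1.2 0.048
1.4 0.048
1.6 0.048
(array([ 641.76977733, -123.11392154,   33.14318275]), [np.float64(0.05439686678726179), np.float64(0.056829045896542536)]) (array([621.21590925,  -4.41631643,  34.44453442]), [np.float64(0.01966392870987282), np.float64(0.020549528687993975)])
(array([473.07361143,  19.22079268,  52.54281368]), [np.float64(1.4447874804511676), np.float64(1.5366247589513933)])
```

View pics/a1.png

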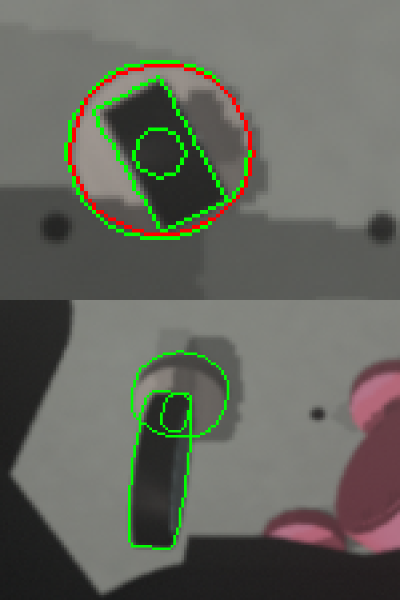

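drive_tool(moves=[[0,[3,0,3],-9.5],[0,[6,0.1,7],-19],[0,[7.85,0.1,10],-28.6],[0,[7.85,0.1,10],-28.6],[0,[7.85,0.1,10],-28.6]])

```text
clock: 3.85
eef_pos: [471.7, 18.3, 131.9]
tcp_rot: [3.141, 0.0, 2.067]
contact_force: [0.2, -1.0, -0.4]
opening: 0.999
```

```bash
cat > look.py <<'E'
from h import *
import sys
k,x,y,w=sys.argv[1],*map(float,sys.argv[2:5]); zb=float(sys.argv[5]) if len(sys.argv)>5 else 0
f=cam('wrist'); T=tcp(); print('tcp',np.round(T[:3,3],1),'toolY ang',np.degrees(np.arctan2(T[1,1],T[0,1])).round(2))
g=cv2.cvtColor(f['color'],cv2.COLOR_RGB2GRAY)
# dark pixels inside dilated predicted cell
reg=np.zeros(g.shape,np.uint8)
for p in model(x,y,w,DI[k]+8,zb)[:1]: cv2.fillConvexPoly(reg,cv2.convexHull(proj(f,p).astype(np.float32)).astype(int),1)
reg=cv2.dilate(reg,np.ones((9,9)))
dark=((g<48)&(reg>0)).astype(np.uint8)
n,l,st,ce=cv2.connectedComponentsWithStats(dark); i=1+np.argmax(st[1:,4]); dark=(l==i)*1.
def cost(p):
    q=render(f,model(p[0],p[1],p[2],DI[k],zb)[:1]); return np.abs(q-dark).sum()/dark.sum()
from scipy.optimize import minimize
s=min((minimize(cost,[x,y,w+d],method='Nelder-Mead',options=dict(initial_simplex=[[x,y,w+d],[x+4,y,w+d],[x,y+4,w+d],[x,y,w+d+.15]],maxfev=150)) for d in(-.15,.15)),key=lambda s:s.fun)
print('fit',np.round(s.x,3),'deg',np.degrees(s.x[2]).round(1),'cost',round(s.fun,3))
o=f['color'][:,:,::-1].copy()
c,_=cv2.findContours(dark.astype(np.uint8),0,2); cv2.drawContours(o,c,-1,(0,0,255),1)
for p in model(*s.x,DI[k],zb): cv2.polylines(o,[cv2.convexHull(proj(f,p).astype(np.float32)).astype(int)],True,(0,255,0),1)
import glob; nm=f'pics/look{len(glob.glob("pics/look*"))}.png'; cv2.imwrite(nm,o); print(nm)
E
python3 look.py small 472.3 18.5 .5
```

```text
tcp [472.   18.1 132.3] toolY ang 28.45
fit [472.651  18.466   0.496] deg 28.4 cost 0.115
pics/look0.png
```

View pics/look0.png

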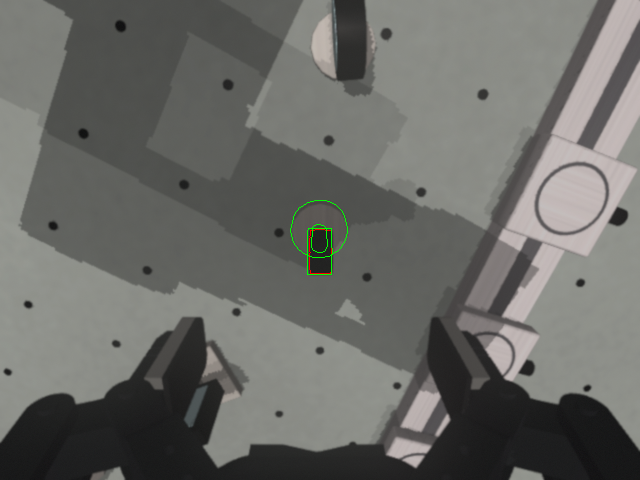

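drive_tool(moves=[[0,[0,0.05,4],0],[0,[0,0.05,8],0],[0,[0,0.05,10.1],0],[0,[0,0.05,10.1],0],[0.5,[0,0.05,10.1],0],[0.7,[0,0.05,10.1],0],[0.8,[0,0.05,10.1],0],[1,[0,0.05,10.1],0],[1,[0,0.05,10.1],0],[1,[0,0.05,10.1],0],[1,[0,0.05,10.1],0]], grip_force=30)

```text
clock: 5.28
eef_pos: [473.0, 18.4, 31.6]
tcp_rot: [3.14, 0.001, 2.067]
contact_force: [-0.1, -0.2, 6.4]
opening: 0.157
```

drive_tool(moves=[[1,[0,0,-2],0],[1,[0,0,-5],0],[1,[0,0,-9],0],[1,[0.5,3,-10],-10],[1,[1,6,-10],-20],[1,[1.5,8,-10],-30],[1,[2,11,-10],-40],[1,[2,11,-10],-50],[1,[2,11,-10],-60],[1,[2,11,-10],-71.4],[1,[2,11,-10],-71.4],[1,[2,11,-10],-71.4]])

```text
clock: 6.78
eef_pos: [559.7, 88.4, 131.5]
tcp_rot: [-3.141, 0.001, -2.974]
contact_force: [-0.1, 0.3, -1.4]
opening: 0.155
```

```bash
python3 - <<'E'
from h import *
f=cam('wrist'); T=tcp(); print('tcp',np.round(T[:3,3],1),'toolY ang',np.degrees(np.arctan2(T[1,1],T[0,1])).round(2), r.sense()['opening'])
cv2.imwrite('pics/c1.png',f['color'][:,:,::-1])
print([(round(d['score'],2),np.round(d['at'],1),atz(f,d['at'],34).round(1)) for d in r.spot_point('carrier_a_top','wrist')])
E
```

```text
tcp [559.8  88.3 131.6] toolY ang 99.65 0.15587025165619744
[]
```

View pics/c1.png

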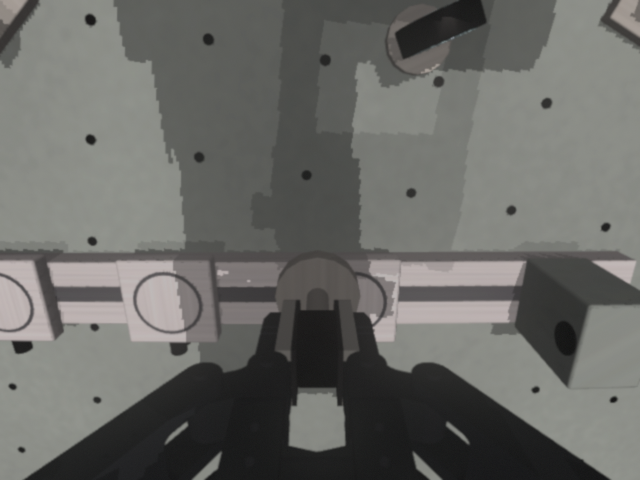

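```bash
cat > car.py <<'E'
from h import *
import glob
C=dict(c=(600,120.5),b=(621.6,-4.6),a=(642.1,-123.1))
def draw(f,nm,yaw=np.radians(9.9),C=C):
    o=f['color'][:,:,::-1].copy(); o=cv2.resize(o,None,fx=1,fy=1)
    for k,(x,y) in C.items():
        cv2.polylines(o,[np.round(proj(f,circ(np.array([x,y,34.]),np.array([1.,0,0]),np.array([0,1.,0]),24))*16).astype(int)],True,(0,255,0),1,shift=4)
        ca,sa=np.cos(yaw),np.sin(yaw)
        q=np.array([[x+32*(a*ca-b*sa),y+32*(a*sa+b*ca),34] for a,b in((1,1),(-1,1),(-1,-1),(1,-1))])
        cv2.polylines(o,[np.round(proj(f,q)*16).astype(int)],True,(0,0,255),1,shift=4)
    cv2.imwrite(nm,o)
if __name__=='__main__':
    import sys
    f=cam('wrist'); draw(f,sys.argv[1])
    o=cv2.imread(sys.argv[1])
E
python3 car.py pics/car1.png; python3 -c "
import cv2; o=cv2.imread('pics/car1.png')[230:360,0:420]; cv2.imwrite('pics/car1z.png',cv2.resize(o,(800,248)))"
```

```text
(no output)
```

View pics/car1z.png

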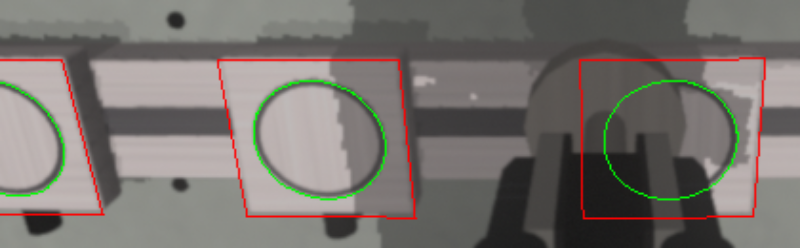

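drive_tool(moves=[[1,[-2,1,0],0],[1,[-4,2.2,0],0],[1,[-4.5,2.5,1.5],0],[1,[-4.5,2.5,3.5],0],[1,[-4.5,2.5,5],0],[1,[-4.5,2.5,6],0],[1,[-4.5,2.5,6.4],0],[1,[-4.5,2.5,6.4],0],[1,[-4.5,2.5,6.4],0]])

```text
clock: 8.05
eef_pos: [600.6, 120.6, 68.4]
tcp_rot: [-3.141, 0.003, -2.972]
contact_force: [-0.2, -0.6, -0.8]
opening: 0.158
```

drive_tool(moves=[[1,[0,0,0.12],0],[1,[0,0,0.24],0],[1,[0,0,0.24],0],[1,[0,0,0.24],0]])

```text
clock: 8.55
eef_pos: [600.6, 120.7, 66.0]
tcp_rot: [-3.141, 0.003, -2.972]
contact_force: [0.4, 0.3, -1.4]
opening: 0.155
```

drive_tool(moves=[[1,[0,0,0.07],0],[1,[0,0,0.14],0],[1,[0,0,0.14],0]])

```text
clock: 8.93
eef_pos: [600.8, 120.8, 65.6]
tcp_rot: [-3.141, 0.003, -2.972]
contact_force: [-3.1, -0.3, 8.3]
opening: 0.162
```

drive_tool(moves=[[0.78,[0,0,0.1],0],[0.7,[0,0,0.1],0],[0.5,[0,0,0.1],0],[0.4,[0,0,0.1],0],[0.4,[0,0,0.1],0],[0.4,[0,0,-3],0],[0.4,[0,0,-7],0],[0.2,[0,0,-10],0],[0,[0,0,-10],0],[0,[0,0,-10],0]])

```text
clock: 10.18
eef_pos: [600.0, 120.7, 165.0]
tcp_rot: [-3.141, 0.003, -2.972]
contact_force: [0.0, 0.1, -0.5]
opening: 0.998
```

```bash
python3 look.py small 600 120.5 1.744 34
```

```text
tcp [599.7 120.6 164.5] toolY ang 99.73
fit [600.802 121.75    1.757] deg 100.6 cost 0.148
pics/look1.png
```

View pics/look1.png

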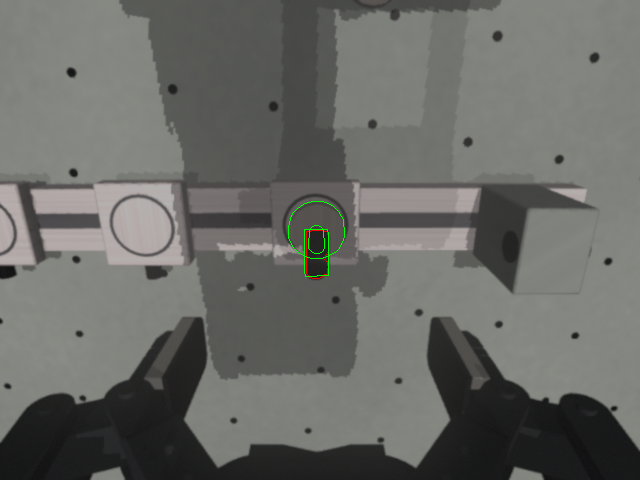

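```bash
python3 - <<'E'
from h import *
f=cam('wrist'); o=f['color'][:,:,::-1][170:290,250:390]
o=cv2.resize(o,(700,600),interpolation=2); cv2.imwrite('pics/z1.png',np.clip(o*1.8,0,255))
print(proj(f,[[600,120.5,34],[600.3,121,44]]))
E
```

```text
[[315.0559031  227.27112834]
 [315.63018315 232.08989133]][ WARN:0@1.866] global loadsave.cpp:1063 imwrite_ Unsupported depth image for selected encoder is fallbacked to CV_8U.
```

View pics/z1.png

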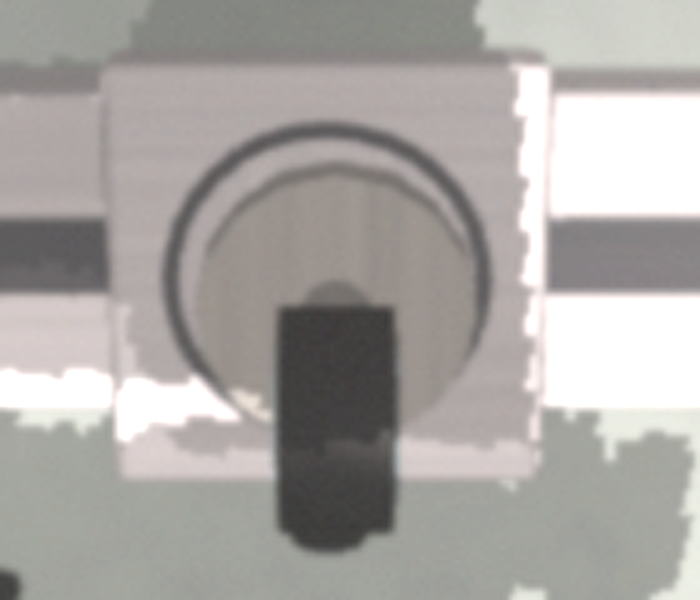

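drive_tool(moves=[[0,[4,1,0],10],[0,[8,2,0],20],[0,[12,3,0],30],[0,[15,3.5,1],40],[0,[16.8,3.9,2],50],[0,[16.8,3.9,3],60],[0,[16.8,3.9,3],66.5],[0,[16.8,3.9,3],66.5],[0,[16.8,3.9,3],66.5]])

```text
clock: 11.4
eef_pos: [427.3, 130.6, 133.8]
tcp_rot: [3.141, 0.001, 2.153]
contact_force: [-0.1, 0.9, 0.2]
opening: 1.003
```

```bash
python3 look.py medium 427.5 130.5 .58
```

```text
tcp [427.4 130.6 133.9] toolY ang 33.34
fit [428.215 130.247   0.568] deg 32.6 cost 0.106
pics/look2.png
```

View pics/look2.png

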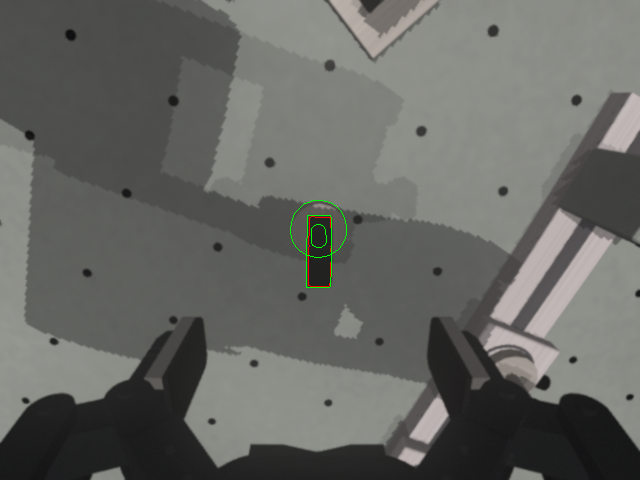

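drive_tool(moves=[[0,[0,0.05,4],0.5],[0,[0,0.05,8],0.5],[0,[0,0.05,10.2],0.5],[0,[0,0.05,10.2],0.5],[0.5,[0,0.05,10.2],0.5],[0.7,[0,0.05,10.2],0.5],[0.8,[0,0.05,10.2],0.5],[1,[0,0.05,10.2],0.5],[1,[0,0.05,10.2],0.5],[1,[0,0.05,10.2],0.5],[1,[0,0.05,10.2],0.5]])

```text
clock: 12.82
eef_pos: [428.3, 131.0, 32.3]
tcp_rot: [3.14, 0.001, 2.144]
contact_force: [-1.2, -0.0, 6.4]
opening: 0.159
```

drive_tool(moves=[[1,[0,0,-2],0],[1,[0,0,-5],0],[1,[0,0,-10],0],[1,[-4,1.6,-10],-10],[1,[-8,3.2,-10],-20],[1,[-12,4.8,-10],-30],[1,[-16,6.5,-10],-40],[1,[-20,8.1,-10],-50],[1,[-21.85,8.9,-10],-60],[1,[-21.85,8.9,-10],-67],[1,[-21.85,8.9,-10],-67],[1,[-21.85,8.9,-10],-67]])

```text
clock: 14.32
eef_pos: [621.0, -4.2, 132.4]
tcp_rot: [-3.141, 0.001, -2.972]
contact_force: [-0.1, -0.3, -1.8]
opening: 0.156
```

```bash
python3 car.py pics/car2.png; python3 -c "
from h import *
T=tcp(); print(T[:3,3].round(1),np.degrees(np.arctan2(T[1,1],T[0,1])).round(2))"
```

```text
[621.   -4.1 132.5] 99.74
```

View pics/car2.png

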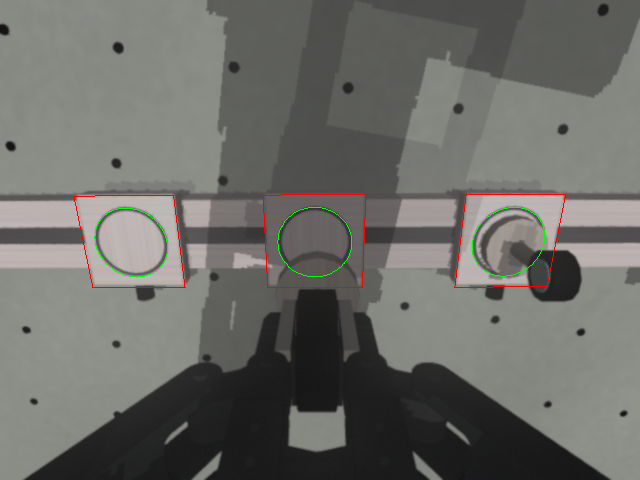

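drive_tool(moves=[[1,[-0.05,-0.06,2],0],[1,[-0.05,-0.06,4],0],[1,[-0.05,-0.06,5.5],0],[1,[-0.05,-0.06,6.3],0],[1,[-0.05,-0.06,6.4],0],[1,[-0.05,-0.06,6.5],0],[1,[-0.05,-0.06,6.6],0],[1,[-0.05,-0.06,6.6],0],[1,[-0.05,-0.06,6.6],0]])

```text
clock: 15.5
eef_pos: [621.8, -4.6, 66.8]
tcp_rot: [-3.141, 0.002, -2.972]
contact_force: [-0.1, 0.0, -1.8]
opening: 0.163
```

drive_tool(moves=[[1,[0,0,0.06],0],[1,[0,0,0.12],0],[1,[0,0,0.16],0],[1,[0,0,0.16],0]])

```text
clock: 16.0
eef_pos: [622.0, -4.5, 66.3]
tcp_rot: [-3.141, 0.002, -2.972]
contact_force: [-3.7, 1.0, 11.9]
opening: 0.158
```

drive_tool(moves=[[0.78,[0,0,0.05],0],[0.7,[0,0,0.05],0],[0.5,[0,0,0.05],0],[0.4,[0,0,0.05],0],[0.4,[0,0,0.05],0],[0.4,[0,0,-3],0],[0.4,[0,0,-7],0],[0.2,[0,0,-10],0],[0,[0,0,-10],0],[0,[0,0,-10],0]])

```text
clock: 17.25
eef_pos: [621.3, -4.5, 165.7]
tcp_rot: [-3.141, 0.001, -2.972]
contact_force: [-0.7, -0.8, -0.7]
opening: 1.001
```

```bash
python3 look.py medium 621.6 -4.6 1.744 34
```

```text
tcp [621.   -4.5 165.2] toolY ang 99.74
fit [622.739  -3.379   1.74 ] deg 99.7 cost 0.085
pics/look3.png
```

View pics/look3.png

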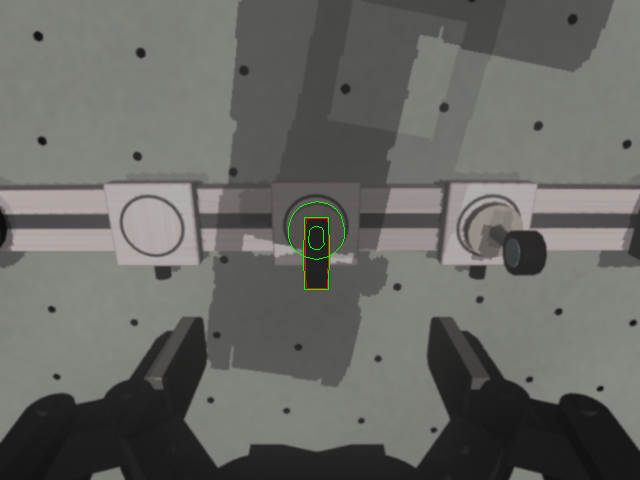

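drive_tool(moves=[[0,[2.8,-2.4,0],10],[0,[5.5,-4.8,0],20],[0,[8.3,-7.1,0],30],[0,[11,-9.5,0],40],[0,[13.8,-11.9,0],50],[0,[16.5,-14.3,0],60],[0,[19.3,-16.6,0],70],[0.3,[22,-19,0],80],[0.4,[24.8,-21.4,0],90],[0.4,[27.5,-23.75,1],100],[0.4,[27.5,-23.75,1],103.7],[0.4,[27.5,-23.75,1],103.7]])

```text
clock: 18.8
eef_pos: [389.4, -285.0, 154.1]
tcp_rot: [-3.14, -0.001, 1.501]
contact_force: [0.1, -0.4, 0.6]
opening: 0.602
```

```bash
python3 look.py large 390 -285 -.07
```

```text
tcp [ 389.7 -284.8  154.4] toolY ang -3.89
fit [ 3.89905e+02 -2.85505e+02 -7.70000e-02] deg -4.4 cost 0.169
pics/look4.png
```

```bash
python3 -c "
from rig import r; print(r.sense()['qpos'])"
```

```text
[-6.34413980e-01  2.29725714e-01  2.00337348e+00  2.14391928e-04
  9.09893673e-01 -5.66638188e-01]
```

View pics/look4.png

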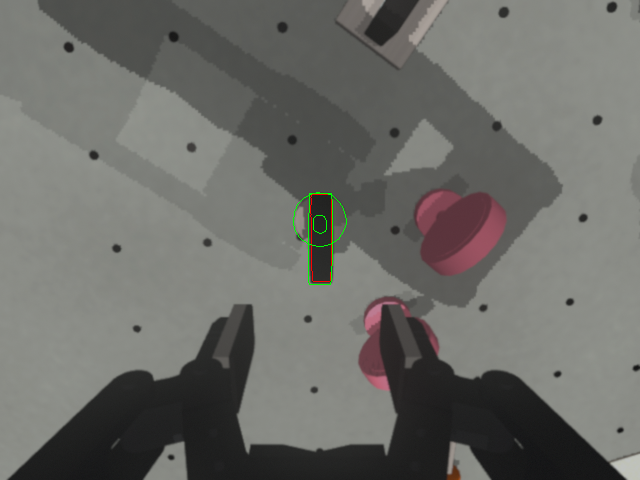

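drive_tool(moves=[[0.4,[0,0,4],0.4],[0.4,[0,0,8],0.4],[0.4,[0,0,11.5],0.4],[0.4,[0,0,12.25],0.4],[0.4,[0,0,12.25],0.4],[0.6,[0,0,12.25],0.4],[0.75,[0,0,12.25],0.4],[0.8,[0,0,12.25],0.4],[1,[0,0,12.25],0.4],[1,[0,0,12.25],0.4],[1,[0,0,12.25],0.4],[1,[0,0,12.25],0.4]])

```text
clock: 20.35
eef_pos: [390.4, -285.3, 32.6]
tcp_rot: [3.141, 0.0, 1.496]
contact_force: [1.9, 0.0, 7.5]
opening: 0.159
```

drive_tool(moves=[[1,[0,0,-2],0],[1,[0,0,-5],0],[1,[0,0,-10],0],[1,[2.3,3,-10.5],9.5],[1,[4.6,6,-10.5],19],[1,[6.9,9,-10.5],28.5],[1,[9.2,12,-10.5],38],[1,[11.4,15,-10.5],47.5],[1,[13.6,18,-10.5],57],[1,[15.8,21,-10.5],66.5],[1,[18.05,23.9,-10.5],75.8],[1,[18.05,23.9,-10.5],75.8]])

```text
clock: 21.85
eef_pos: [643.4, -121.6, 137.0]
tcp_rot: [-3.141, -0.0, 0.173]
contact_force: [-0.4, -0.3, -3.4]
opening: 0.162
```

drive_tool(moves=[[1,[0,0,0],0],[1,[0,0,0],0]])

```text
clock: 22.1
eef_pos: [642.3, -122.1, 136.6]
tcp_rot: [-3.141, 0.001, 0.174]
contact_force: [0.3, -0.0, -2.6]
opening: 0.159
```

```bash
python3 car.py pics/car3.png; python3 -c "
from h import *
T=tcp(); print(T[:3,3].round(1),np.degrees(np.arctan2(T[1,1],T[0,1])).round(2))"
```

```text
[ 642.5 -122.2  136.8] -80.05
```

View pics/car3.png

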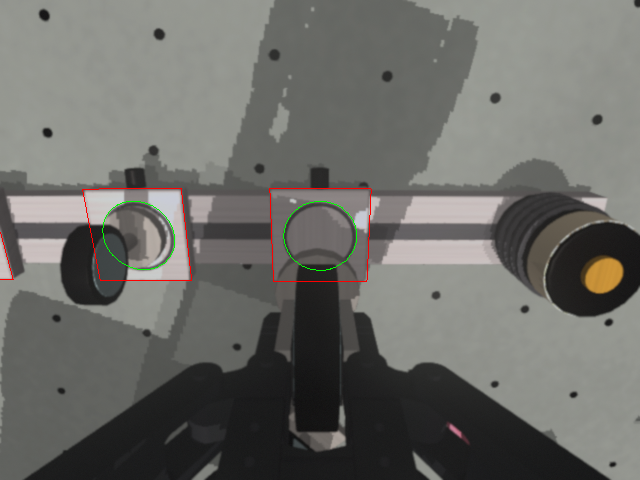

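drive_tool(moves=[[1,[-0.05,0.08,2],0],[1,[-0.05,0.08,4],0],[1,[-0.05,0.08,6],0],[1,[-0.05,0.08,6.7],0],[1,[-0.05,0.08,6.8],0],[1,[-0.05,0.08,6.85],0],[1,[-0.05,0.08,6.9],0],[1,[-0.05,0.08,6.95],0],[1,[-0.05,0.08,6.95],0]])

```text
clock: 23.28
eef_pos: [642.2, -123.0, 67.6]
tcp_rot: [-3.141, 0.0, 0.174]
contact_force: [-0.3, -0.1, -2.7]
opening: 0.156
```

drive_tool(moves=[[1,[0,0,0.06],0],[1,[0,0,0.12],0],[1,[0,0,0.16],0],[1,[0,0,0.16],0]])

```text
clock: 23.78
eef_pos: [642.3, -123.1, 66.6]
tcp_rot: [-3.141, -0.0, 0.174]
contact_force: [-2.5, 0.1, 4.6]
opening: 0.16
```

drive_tool(moves=[[0.78,[0,0,0.05],0],[0.7,[0,0,0.05],0],[0.5,[0,0,0.05],0],[0.4,[0,0,0.05],0],[0.4,[0,0,0.05],0],[0.4,[0,0,-3],0],[0.4,[0,0,-7],0],[0.2,[0,0,-10],0],[0,[0,0,-13],0],[0,[0,0,-13],0],[0,[0,0,-13],0]])

```text
clock: 25.15
eef_pos: [641.9, -123.0, 196.0]
tcp_rot: [-3.141, 0.001, 0.174]
contact_force: [-1.0, -0.8, -0.0]
opening: 0.998
```

```bash
python3 look.py large 642 -123.1 1.744 34; python3 - <<'E'
from h import *
F={n:cam(n) for n in('scene','side')}
for n in F: cv2.imwrite(f'pics/{n}9.png',F[n]['color'][:,:,::-1])
P=dict(large=(642,-123.1),medium=(621.6,-4.6),small=(600,120.5))
for k,(x,y) in P.items():
    ob=[]
    for n in F:
        for d in r.spot_point(f'lens_{k}_center',n):
            if np.linalg.norm(d['at']-proj(F[n],[x,y,84])[0])<15: ob.append((F[n],d['at'])); print(k,n,d['score'],atz(F[n],d['at'],84).round(1)); break
    if len(ob)>1: print('  tri',tri(ob))
for t,z in(('filter_wide_center',50),('filter_narrow_center',50),('bottle_center',42)):
    for n in F: print(t,n,[(round(d['score'],2),atz(F[n],d['at'],z).round()) for d in r.spot_point(t,n)[:1]])
E
```

```text
tcp [ 641.6 -123.   195.5] toolY ang -80.06
fit [ 639.421 -122.645    1.753] deg 100.4 cost 0.975
pics/look5.png
large scene 0.84 [ 640.2 -126.1   84. ]
large side 0.86 [ 639.1 -129.2   84. ]
  tri (array([ 640.42376105, -126.72519648,   82.94145504]), [np.float64(0.45968794455055906), np.float64(0.515296292781009)])
medium scene 0.66 [624.6  -3.4  84. ]
medium side 0.93 [630.7  -4.6  84. ]
  tri (array([626.74270387,  -6.76704123,  87.61210805]), [np.float64(0.7177450123427229), np.float64(0.782460161520822)])
small scene 0.77 [596.8 121.8  84. ]
small side 0.72 [583.8 109.6  84. ]
  tri (array([594.43683717, 125.77719026,  74.23364358]), [np.float64(0.5844167677935795), np.float64(0.6300271901065794)])
filter_wide_center scene [(0.59, array([ 451., -157.,   50.]))]
filter_wide_center side [(0.79, array([ 454., -140.,   50.]))]
filter_narrow_center scene []
filter_narrow_center side [(0.8, array([369., 286.,  50.]))]
bottle_center scene [(0.79, array([496., 444.,  42.]))]
bottle_center side [(0.75, array([481., 437.,  42.]))]
```

View pics/look5.png

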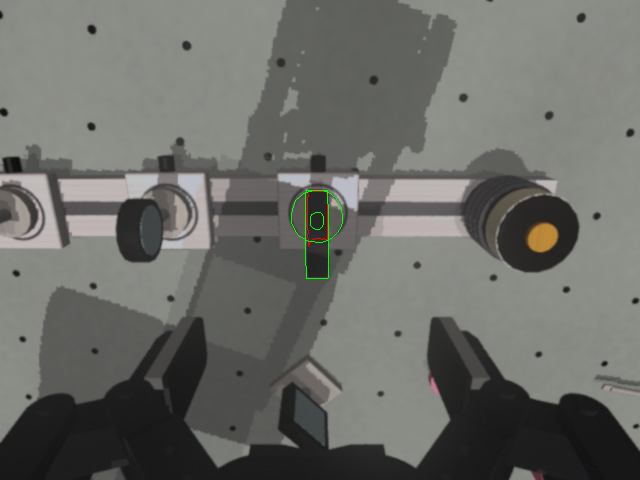

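View pics/side9.png

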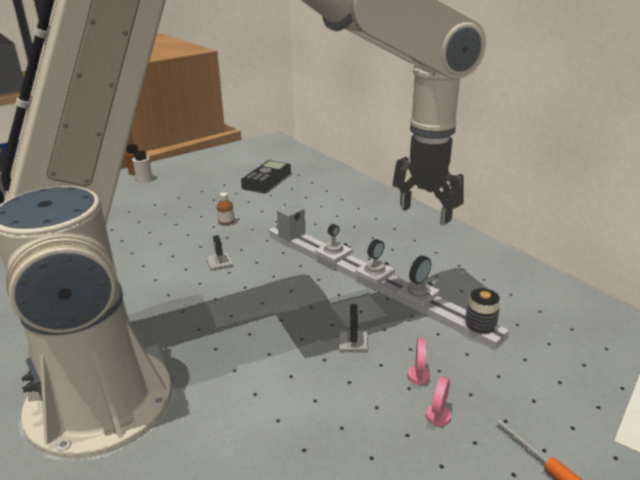

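```bash
sed -i 's/g<48/g<70/' look.py; python3 look.py large 642 -123.1 1.744 34; python3 - <<'E'
from h import *
F={n:cam(n) for n in('scene','side')}
P=dict(large=(642,-123.1),medium=(621.6,-4.6),small=(600,120.5))
for k,(x,y) in P.items():
    for n in F:
        m=mask_near(f'lens_{k}_center',n,F[n],[x,y,75])
        if m is not None: s=fitlens([(F[n],m*1.)],x,y,DI[k],34); print(k,n,s[0].round(2),round(s[1],3))
o=F['side']['color'][:,:,::-1].copy()
for k,(x,y) in P.items():
    for p in model(x,y,1.744,DI[k],34): cv2.polylines(o,[cv2.convexHull(proj(F['side'],p).astype(np.float32)).astype(int)],True,(0,255,0),1)
cv2.imwrite('pics/z9.png',cv2.resize(o[210:320,300:460],(800,550)))
E
```

```text
tcp [ 642.3 -123.1  196.7] toolY ang -80.05
fit [ 640.572 -122.341    1.741] deg 99.7 cost 0.037
pics/look6.png
large scene [ 639.18 -124.45    1.74] 0.132
large side [ 639.98 -123.08    1.77] 0.059
medium scene [621.76  -4.63   1.73] 0.083
medium side [621.59  -4.57   1.89] 0.113
small scene [599.08 119.93   1.25] 0.131
small side [599.55 121.16   2.02] 0.083
```

View pics/z9.png

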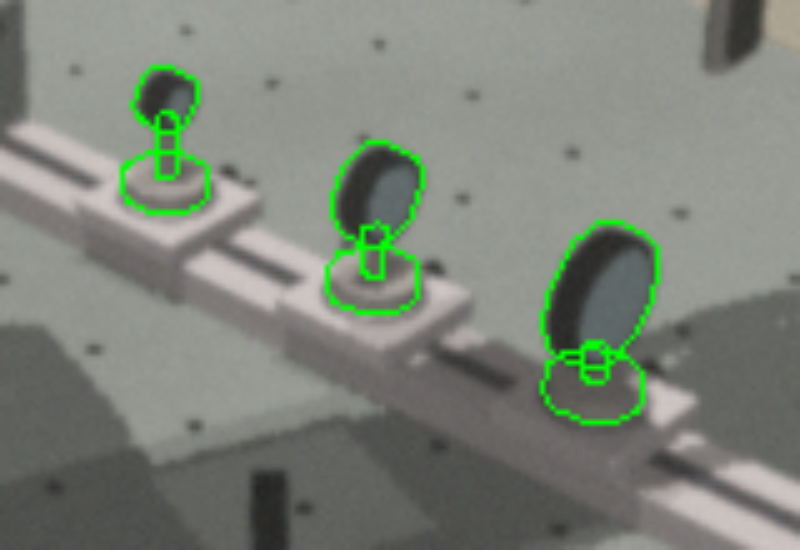

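All three models match the picture: small at (165,100), medium at (378,195) and large at (605,295) in the enlarged view. Each stands upright and centred on its carrier, so I'm handing in.

```bash
python3 -c "
from rig import r; print(r.sign_off())"
```

```text
the job is handed in; nothing more can be done
None
```

The three lens mounts now stand upright on the carriers in order: large next to the lamp, medium in the middle, small next to the detector. I set each one down under light contact (peak reading about 12 N), released it and backed off, then handed in at about 25 s of the 106 s allowed.

**Position and angle:** Last wrist-camera fits put each cell within about 2 mm of its carrier centre and each lens axis within about 1° of the rail. The final side picture, with the expected models drawn over it, matches for all three.

**Left alone:** The filters and bottle show no visible movement. The final network readings for them differ from the first ones by up to about 14 mm, which I put down to noise. The narrow filter was seen only by the side camera in the final check.

**Checks that disagreed:**
- **Small lens, position:** The point network, using the scene and side cameras, put it about 8 mm off centre and 10 mm too low. Both outline fits put it within 1 mm.
- **Small lens, angle:** From the distant cameras it read 1.25 and 2.02 rad (about 1.74 expected), because the lens is only a few pixels wide there. The close wrist view gave 1.76.
- **Large lens:** My first wrist fit failed because a lit band split the outline. After I adjusted the threshold it fitted well.

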